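# Put the conservator's scraper and spatula back in the slotted rack

### The arm

A 6-joint arm with a two-finger parallel gripper is mounted at the origin on the work surface. World frame = base frame: x ahead of the robot, y to its left, z up, the work surface at z = 0. Lengths are in m, angles in rad, forces in N, time in s.
With the tool pointing down it reaches from about 0.3 to 0.875 m from the base axis. Payload 6.4 kg.
Tool frame: the origin (TCP) lies between the finger pads; the fingertips stand ahead of it and the grasp point (between the pads) lies 2 mm behind it (tips_ahead is the z of the fingertips in the tool frame, in m); z points along the fingers, y is the line along which they close (so a half turn about z gives the same grasp; the last joint's range is limited). The gripper opens to 85 mm and grips with 20 to 120 N. Pads are 22 mm wide; open, the fingers measure 114 mm over their backs; the gripper's body (76 mm by 85 mm) begins 54 mm behind the grasp point. The pads swing forward as they close: fully open they stand 13 mm farther back than shut.
Start: joints at [-1.358, 0.181, 1.607, -0, 1.354, -0.206], TCP at [0.234, -0.525, 0.222] pointing down, gripper open.
Joint ranges: [-2.99, 2.99], [-0.89, 2.07], [0.3, 2.58], [-1.14, 4.28], [0, 2.63], [-3.12, 3.12]. Speed limits (rad/s): [2.57, 2.57, 3.01, 3.14, 3.14, 3.14].

### API

Orientations are given as a unit quaternion [x, y, z, w].
In Python, from plant import * gives the robot as it stands.
- The arm moves only by the tool carry_out, never from a script. Its argument "increments" is one flat list of numbers, 7 for each row, row after row: the shift along the tool's x, y, z in mm, then the turn, a rotation vector about the tool's x, y, z in degrees, then the finger opening in mm, from 0 to 85.4. A call has exactly 8 rows; each row shifts and turns the commanded pose from where the row before left it, along the tool's axes as they then stand; what a row does not reach is not made up. A row lasts 1/10 s, in which the tool goes at most 50 mm and 8.59 degrees, less where a joint would pass 70% of its speed; a pose out of reach is approached as far as the arm can. A call is refused whole if a number of a shift passes 50 or a number of a turn 8.59, either way. A call with a gripper value outside its range is refused whole. The fingers move at their own pace and stop on an object; the grip force is fixed at half the most. Time passes only in rows, so rows that do not move let the fingers close, or fill a call up. It gives the time, the measured TCP pose, the force, the opening and the grip force at its end, in the units of the state.
- sense(): the state, without advancing time (a new reading comes with each control period).
- capture(name): name is "scene" or "top"; returns the picture (384x512x3 uint8, red, green, blue); there is no depth.
- camera_model(name): a dict with "mtx" (3x3 intrinsics, pixels), "origin" and "orientation" of the camera in the world. Camera axes: x right, y down, z forward; pixel columns grow to the right and rows downward; lengths in m; the calibration is good to about 2 mm. A picture is of the moment at which its call begins. camera_model takes no time and is no camera call.
- finish_job(): hands the job in; it is judged then, once.
The state is a dict: "time": time; "joint_positions": joint angles; "dq": joint speeds; "effort": joint torques, N m; "position": TCP position; "orientation": TCP orientation; "force": force on the tool from outside, world axes, zero at the start; "torque": the same for the moment, N m; "gripper_width": opening from 0.0 (shut) to 1.0 (fully open); "finger_force": force on a finger pad.
Only numpy, scipy, OpenCV 4.12 (cv2) and the standard library are available. Lean on these libraries where they do the work, as an engineer would, in place of code of your own. Each camera call takes 0.05 s, during which the arm holds its last target. There are 200 camera calls.

### The job

Put both hand tools away in the wooden slotted rack: slide the blue-handled scraper blade first into the wide lower slot (between the blue strips) and the red-handled spatula blade first into the narrow upper slot (between the red strips), each pushed fully home until the front of its handle meets the rack, and let go. Do not shift or tip the bottle, the beaker or the jar.

Things in the scene. Friction and masses are not known exactly. Their poses are not given: they have to be found in the camera images.
- rack: Fixed block of pale wood, 120 deep (x), 100 wide (y), 122 mm high. Origin: centre of its underside on the table, z up. Its front face, with two horizontal slots one above the other, is at x = -60 mm and looks along its own -x; tools slide in along +x and their handles stay outside, one above the other. A red and a blue stripe on its top run along the front edge.
- lower_slot (a point): Centre of the mouth of the lower slot, on the rack's front face, 54.5 mm above the table; axes as the rack's (x points into the slot). The slot is 62 mm wide, 9 mm high (z = 50 to 59 mm) and 100 mm deep, between blue strips.
- upper_slot (a point): Centre of the mouth of the upper slot, on the rack's front face, 104.5 mm above the table; axes as the rack's. The slot is 33 mm wide, 9 mm high (z = 100 to 109 mm) and 100 mm deep, between red strips.
- scraper: Scraper with a blue plastic handle, broad steel blade, about 110 g, lying flat on its handle. Handle 120 long, 24 wide, 16 thick; blade 90 long, 4 thick, at the handle's mid-thickness, 20 mm wide for 22 mm, then 56 wide. Origin: centre of the handle's underside; x runs to the blade tip, z up. Handle ends at x = 60 mm, tip at x = 150, blade mid-plane at z = 8; centre of mass near x = 30.
- scraper_tip (a point): Middle of the scraper's blade tip, 150 mm ahead of the scraper's origin.
- spatula: Spatula with a red plastic handle, narrow steel blade, about 80 g, lying flat on its handle. Handle 120 long, 24 wide, 16 thick; blade 90 long, 4 thick, at the handle's mid-thickness, 26 mm wide, the last 12 mm 18 wide. Origin: centre of the handle's underside; x runs to the blade tip, z up. Handle ends at x = 60 mm, tip at x = 150, blade mid-plane at z = 8; centre of mass near x = 30.
- spatula_tip (a point): Middle of the spatula's blade tip, 150 mm ahead of the spatula's origin.
- bottle: Bystander: loose amber bottle, 60 mm across, 160 mm high, standing beside the space in front of the rack. Origin: centre of its underside.
- beaker: Bystander: loose open green glass beaker, 70 mm across the rim, 90 mm high, on the other side of the space in front of the rack. Origin: centre of its underside.
- jar: Bystander: loose white jar with black lid, 60 mm across, 85 mm high, between the tools and the rack. Origin: centre of its underside.
There are look-alikes about, which are no part of the job. Several things look just like the spatula: the one meant starts nearest to the robot's base.

How it is judged:
At the end, for the whole second after the job is handed in: Scraper blade in the lower slot and spatula blade in the upper slot, each tip within 12 mm sideways and 7 mm in height of its slot's centre line, pushed to within 8 mm of the handle meeting the rack's face, tool axis within 0.15 rad of the rack's, both at rest and released (x of scraper_tip in the frame of rack between 0.022 and 0.045 m and y of scraper_tip in the frame of rack between -0.012 and 0.012 m and z of scraper_tip in the frame of rack between 0.0475 and 0.0615 m and angle between the x axis of each of scraper, spatula and the x axis of rack, either way round below 0.15 rad and linear speed of each of scraper, spatula below 0.02 m/s and x of spatula_tip in the frame of rack between 0.022 and 0.045 m and y of spatula_tip in the frame of rack between -0.012 and 0.012 m and z of spatula_tip in the frame of rack between 0.0975 and 0.1115 m); the robot touches nothing.
It fails at once if the bottle is shifted by more than 20 mm or tipped (distance of bottle from where it was at the start of the episode above 0.02 m or angle between bottle's own z axis and vertical above 0.3 rad).
It fails at once if the beaker is shifted by more than 20 mm or tipped (distance of beaker from where it was at the start of the episode above 0.02 m or angle between beaker's own z axis and vertical above 0.3 rad).
It fails at once if the jar is shifted by more than 20 mm or tipped (distance of jar from where it was at the start of the episode above 0.02 m or angle between jar's own z axis and vertical above 0.3 rad).
It also fails if it takes over 66 s, if anything falls off the work surface, if the arm or the gripper's body presses on something with over 40 N, if the wrist force passes 120 N, or if a joint passes its speed limit or range.

## Working session

There is one attempt and no reset: what is moved stays moved. The work goes in short steps, Python scripts to look and compute and a tool call to move; the robot and the scene stay as the last step left them, time stands still between calls to the robot, and variables do not carry over. Pictures are saved under pics/ and viewed, at most 12 in all, crops included, and the job is handed in when it is done.

Besides the shell and the picture viewer there is one more tool, called after "Call:" in YAML: its name, and indented under it one key for each argument. carry_out: Moves the arm, as the interface text tells. Its arguments: {"type":"object","properties":{"increments":{"type":"array"}},"required":["increments"]}

```bash
mkdir -p pics; ls; python3 - <<'E'
from plant import *
import cv2
for n in ("top","scene"):
    im=capture(n); cv2.imwrite(f"pics/{n}0.png",im[...,::-1])
    print(camera_model(n))
s=sense();print(s)
E
```

```text
pics
{'mtx': array([[421.76682488,   0.        , 253.95406825],
       [  0.        , 421.76682488, 189.07271821],
       [  0.        ,   0.        ,   1.        ]]), 'origin': array([0.38792986, 0.00960418, 1.07775565]), 'orientation': array([ 0.70933111, -0.70275812,  0.03331657, -0.04324805])}
{'mtx': array([[495.94590709,   0.        , 252.57962607],
       [  0.        , 495.94590709, 191.94862964],
       [  0.        ,   0.        ,   1.        ]]), 'origin': array([1.38999236, 0.30264536, 0.96620091]), 'orientation': array([ 0.55066004,  0.73655626, -0.31622645, -0.2329361 ])}
{'time': 0.1, 'joint_positions': array([-1.35833051e+00,  1.81480674e-01,  1.60789635e+00, -1.32083781e-06,
        1.35375918e+00, -2.06283309e-01]), 'dq': array([ 7.39224681e-04, -1.07607771e-03, -3.68749179e-03, -9.09804762e-05,
       -1.10354278e-03, -2.35550266e-04]), 'effort': array([-2.36058786e-04, -4.45881701e+01, -3.52237952e+01, -4.03937174e-04,
        4.22375451e-03, -1.42339022e-05]), 'position': array([ 0.23372367, -0.52481665,  0.22167203]), 'orientation': array([ 9.78160781e-01,  2.07848238e-01, -3.03057092e-06, -7.71772931e-04]), 'force': array([ 0.05031513, -0.18594593,  0.72963395]), 'torque': array([-0.00856108,  0.02544572, -0.05717511]), 'finger_force': 0.0, 'gripper_width': 0.9989196175700261}
```

View pics/top0.png

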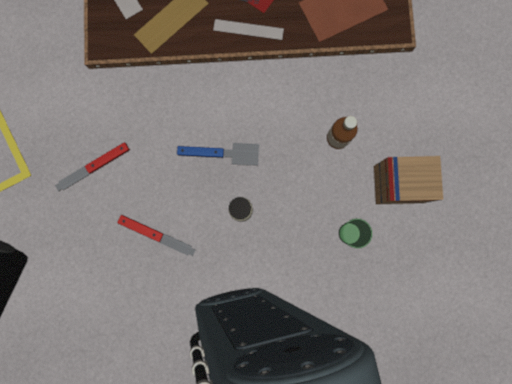

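View pics/scene0.png

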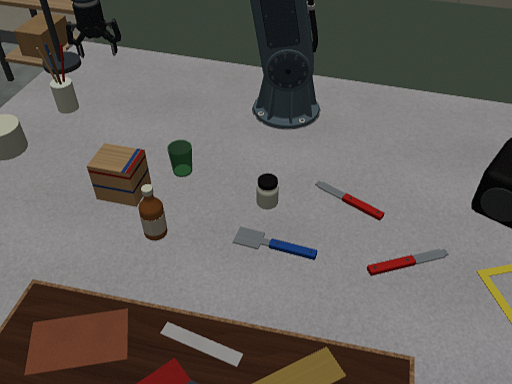

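```bash
cat > h.py <<'E'
import numpy as np, cv2
from scipy.spatial.transform import Rotation as R
from scipy.optimize import least_squares
import plant
CM={n:plant.camera_model(n) for n in ("top","scene")}
def proj(n,P):
    c=CM[n]; p=R.from_quat(c["orientation"]).inv().apply(np.atleast_2d(P)-c["origin"])@np.array(c["mtx"]).T
    return p[:,:2]/p[:,2:]
def back(n,uv,z):
    c=CM[n]; uv=np.atleast_2d(uv); r=np.c_[uv,np.ones(len(uv))]@np.linalg.inv(c["mtx"]).T
    d=R.from_quat(c["orientation"]).apply(r); return c["origin"]+d*((z-c["origin"][2])/d[:,2])[:,None]
def box(lo,hi): return np.array([[x,y,z] for x in(lo[0],hi[0]) for y in(lo[1],hi[1]) for z in(lo[2],hi[2])])
def cyl(r,h): a=np.linspace(0,2*np.pi,40); return np.vstack([np.c_[r*np.cos(a),r*np.sin(a),0*a+z] for z in(0,h)])
HANDLE=box((-.06,-.012,0),(.06,.012,.016)); RACK=box((-.06,-.05,0),(.06,.05,.122))
def comp(mask,seed):
    m=cv2.morphologyEx(mask.astype(np.uint8),cv2.MORPH_CLOSE,np.ones((3,3)))
    k,l,st,ce=cv2.connectedComponentsWithStats(m)
    y,x=np.nonzero(l); i=np.argmin((x-seed[0])**2+(y-seed[1])**2)
    return (l==l[y[i],x[i]]).astype(np.uint8)
def contour(m):  # subpixel-ish boundary by upsampling
    M=cv2.resize(m*255,None,fx=4,fy=4,interpolation=cv2.INTER_LINEAR)
    c=max(cv2.findContours((M>127).astype(np.uint8),cv2.RETR_EXTERNAL,cv2.CHAIN_APPROX_NONE)[0],key=cv2.contourArea)
    return (c[::4,0]+.5)/4-.5
def fit(pts,shape,p0):  # pts {cam:contour}; p=(x,y,yaw)
    def res(p):
        W=R.from_euler("z",p[2]).apply(shape)+[p[0],p[1],0]; o=[]
        for n,c in pts.items():
            h=cv2.convexHull(proj(n,W).astype(np.float32))
            o+=[cv2.pointPolygonTest(h,(float(a),float(b)),True) for a,b in c]
        return np.array(o)
    s=least_squares(res,p0,loss="soft_l1",f_scale=.7,diff_step=1e-4,x_scale=[.01,.01,.05])
    return s.x,np.sqrt(np.mean(res(s.x)**2))
E
python3 - <<'E'
from h import *
import plant
print({k:getattr(plant,k) for k in dir(plant) if 'tip' in k.lower()}, [k for k in dir(plant) if k[0]!='_'])
I={n:cv2.imread(f"pics/{n}0.png").astype(int) for n in CM}
def seg(f,seeds): return {n:comp(f(I[n]),seeds[n]) for n in seeds}
red=lambda a:(a[...,2]>2*a[...,1])&(a[...,2]>60); blue=lambda a:(a[...,0]>1.5*a[...,2])&(a[...,0]>60)
sat=lambda a:(a[...,2]>a[...,0]*1.3)|(a[...,0]>1.4*a[...,2])|((a[...,2]>1.3*a[...,1]))
vis={n:I[n].astype(np.uint8).copy() for n in I}
def do(nm,f,seeds,shape,p0):
    m=seg(f,seeds); c={n:contour(m[n]) for n in m}
    for q in [c]+[{n:c[n]} for n in c]:
        p,r=fit(q,shape,p0); print(nm,list(q),p.round(4),round(r,2))
        if q is c: W=R.from_euler("z",p[2]).apply(shape)+[p[0],p[1],0]
    for n in c:
        h=cv2.convexHull(proj(n,W).astype(np.float32)); cv2.polylines(vis[n],[h.round().astype(int)],True,(0,255,0))
        vis[n][m[n]>0]=vis[n][m[n]>0]//2+64
def p0(u,v,z=.01): return back("top",(u,v),z)[0][:2]
yaw=lambda a,b:np.arctan2(*(p0(*b)-p0(*a))[::-1])
do("scr",blue,dict(top=(200,152),scene=(292,248)),HANDLE,[*p0(200,152),yaw((180,152),(250,154))])
do("spat",red,dict(top=(140,229),scene=(363,206)),HANDLE,[*p0(140,229),yaw((120,219),(190,251))])
do("spat2",red,dict(top=(107,158),scene=(391,265)),HANDLE,[*p0(107,158),yaw((125,147),(60,187))])
do("rack",sat,dict(top=(415,180),scene=(120,175)),RACK,[*p0(415,180,.122),yaw((390,180),(440,180))])
for nm,u,h in(("bottle",(350,122),.16),("beaker",(349,233),.09),("jar",(240,208),.085)): print(nm,back("top",u,h)[0])
print(proj("top",[[0,0,0]]))
a=np.hstack([cv2.resize(vis["top"][100:280,100:460],None,fx=1.1,fy=1.1),]); b=cv2.resize(vis["scene"][120:280,70:430],None,fx=1.1,fy=1.1)
cv2.imwrite("pics/fit0.png",cv2.resize(np.vstack([a,b]),None,fx=1.5,fy=1.5,interpolation=cv2.INTER_NEAREST))
E
```

```text
{'tips_ahead': 0.017} ['MotionError', 'camera_model', 'capture', 'finish_job', 'sense', 'tips_ahead']
scr ['top', 'scene'] [ 0.6004  0.1651 -1.6205] 1.7
scr ['top'] [ 0.601   0.1657 -1.6214] 0.89
scr ['scene'] [ 0.5954  0.1658 -1.5844] 1.86
spat ['top', 'scene'] [ 0.4024  0.313  -1.9705] 1.25
spat ['top'] [ 0.4022  0.312  -1.9692] 0.99
spat ['scene'] [ 0.4014  0.3134 -2.0103] 1.44
spat2 ['top', 'scene'] [0.5816 0.4065 2.1362] 1.53
spat2 ['top'] [0.5833 0.4062 2.1117] 1.23
spat2 ['scene'] [0.5802 0.4056 2.1496] 1.66
rack ['top', 'scene'] [ 0.5208 -0.3406 -1.5164] 7.09
rack ['top'] [ 0.5215 -0.3427 -1.5253] 0.71
rack ['scene'] [ 0.5222 -0.3375 -1.4696] 8.92
bottle [ 0.63932928 -0.18876826  0.16      ]
beaker [ 0.39456962 -0.19775181  0.09      ]
jar [0.45067756 0.05656009 0.085     ]
[[262.26397037 394.90614102]]
```

View pics/fit0.png

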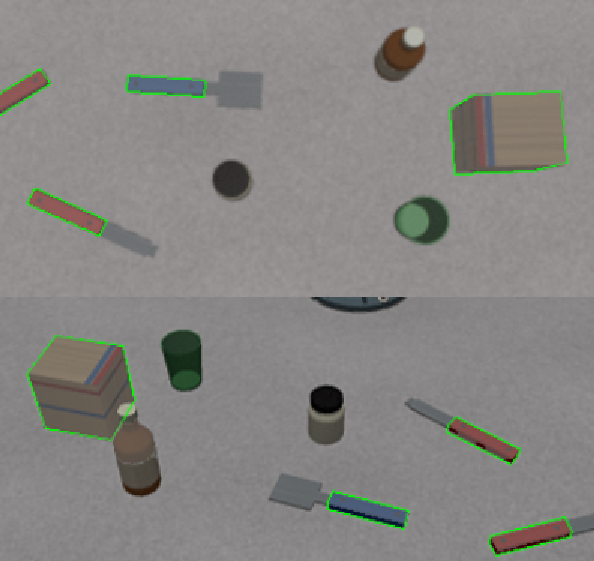

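```bash
cat >> h.py <<'E'
def yaw_of(q): v=R.from_quat(q).apply([1,0,0]); return np.arctan2(v[1],v[0])
def plan(wps,step=40,turn=7,dt=1.):
    """wps: (x,y,z,yaw_deg,open_mm). prints rows of the move tool, tool kept vertical"""
    s=plant.sense(); p=np.array(s["position"])*1e3; q=R.from_quat(s["orientation"])
    print("now",p.round(1),"yaw",round(np.degrees(yaw_of(s["orientation"])),2),"t",round(s["time"],2),"tilt",(q.apply([0,0,1])[:2]*1e3).round(1),"F",np.round(s["force"],1))
    rows=[]
    for x,y,z,w,o in wps:
        t=np.array([x,y,z])*1e3; qt=R.from_euler("z",w,degrees=True)*R.from_euler("x",180,degrees=True)
        n=max(int(np.ceil(max(np.linalg.norm(t-p)/step,(q.inv()*qt).magnitude()*57.3/turn))),1)
        for k in range(n,0,-1):
            d=q.inv().apply((t-p)/k).round(1); r=((q.inv()*qt).as_rotvec(degrees=True)/k).round(1)
            rows.append([*d,*r,o]); p=p+q.apply(d); q=q*R.from_rotvec(r,degrees=True)
    print(len(rows)); [print([float(f"{v:.3g}")+0 for v in r]) for r in rows]
E
python3 - <<'E'
from h import *
plan([(.601,.1805,.2,87.1,85),(.601,.1805,.06,87.1,60)],step=42)
E
```

```text
now [ 233.7 -524.8  221.7] yaw 23.99 t 0.1 tilt [-0.3  1.5] F [ 0.1 -0.2  0.7]
23
[32.8, -26.1, 1.2, 0.0, 0.0, -3.3, 85.0]
[34.2, -24.1, 1.2, 0.0, 0.0, -3.3, 85.0]
[35.5, -22.1, 1.2, 0.0, 0.0, -3.3, 85.0]
[36.7, -20.0, 1.2, 0.0, 0.0, -3.3, 85.0]
[37.8, -17.9, 1.2, 0.0, 0.0, -3.3, 85.0]
[38.8, -15.7, 1.2, 0.0, 0.0, -3.3, 85.0]
[39.6, -13.4, 1.2, 0.0, 0.0, -3.3, 85.0]
[40.4, -11.1, 1.2, 0.0, 0.0, -3.3, 85.0]
[40.9, -8.8, 1.2, 0.0, 0.0, -3.3, 85.0]
[41.4, -6.4, 1.2, 0.0, 0.0, -3.3, 85.0]
[41.7, -4.0, 1.2, 0.0, 0.0, -3.3, 85.0]
[41.8, -1.6, 1.2, 0.0, 0.0, -3.4, 85.0]
[41.8, 0.9, 1.2, 0.0, 0.0, -3.3, 85.0]
[41.7, 3.3, 1.2, 0.0, 0.0, -3.4, 85.0]
[41.5, 5.8, 1.2, 0.0, 0.0, -3.3, 85.0]
[41.1, 8.1, 1.2, 0.0, 0.0, -3.4, 85.0]
[40.5, 10.5, 1.1, 0.0, 0.0, -3.3, 85.0]
[39.8, 12.9, 1.2, 0.0, 0.0, -3.4, 85.0]
[39.0, 15.2, 1.1, 0.0, -0.1, -3.3, 85.0]
[0.0, 0.0, 35.0, 0.0, 0.0, 0.0, 60.0]
[0.0, 0.0, 35.0, 0.0, 0.0, 0.0, 60.0]
[0.0, 0.0, 35.0, 0.0, 0.0, 0.0, 60.0]
[0.1, 0.1, 35.0, 0.0, 0.0, 0.0, 60.0]
```

Call:
carry_out:
  increments: [33,-26,1,0,0,-3.3,85,34,-24,1,0,0,-3.3,85,35.5,-22,1,0,0,-3.3,85,36.5,-20,1,0,0,-3.3,85,38,-18,1,0,0,-3.3,85,39,-15.5,1,0,0,-3.3,85,39.5,-13.5,1,0,0,-3.3,85,40.5,-11,1,0,0,-3.3,85]

```text
time: 0.9
position: [0.3891, -0.2268, 0.2142]
orientation: [0.904, 0.427, -0.0, -0.0]
force: [0.7, -0.3, -1.0]
gripper_width: 0.999
finger_force: 0.0
```

Call:
carry_out:
  increments: [41,-9,1,0,0,-3.3,85,41.5,-6.5,1,0,0,-3.3,85,41.5,-4,1,0,0,-3.3,85,42,-1.5,1,0,0,-3.4,85,42,1,1,0,0,-3.3,85,41.5,3.5,1,0,0,-3.4,85,41.5,6,1,0,0,-3.3,85,41,8,1,0,0,-3.4,85]

```text
time: 1.7
position: [0.5441, 0.0702, 0.2061]
orientation: [0.781, 0.624, -0.0, -0.0]
force: [1.4, 0.2, 0.7]
gripper_width: 0.995
finger_force: 0.0
```

```bash
python3 - <<'E'
from h import *
plan([(.601,.1805,.18,87.1,60),(.601,.1805,.06,87.1,60)],step=42)
E
```

```text
now [544.1  70.2 206.1] yaw 77.24 t 1.7 tilt [-0.5 -0.1] F [1.4 0.2 0.7]
7
[30.0, 7.8, 6.5, 0.0, 0.0, -2.5, 60.0]
[29.7, 9.1, 6.5, 0.0, 0.0, -2.5, 60.0]
[29.2, 10.4, 6.5, 0.0, 0.0, -2.4, 60.0]
[28.8, 11.5, 6.6, 0.0, 0.0, -2.5, 60.0]
[0.0, 0.0, 40.0, 0.0, 0.0, 0.0, 60.0]
[0.0, 0.0, 40.0, 0.0, 0.0, 0.0, 60.0]
[0.0, 0.1, 40.0, 0.0, 0.0, 0.0, 60.0]
```

Call:
carry_out:
  increments: [30,8,6.5,0,0,-2.5,60,29.5,9,6.5,0,0,-2.5,60,29,10.5,6.5,0,0,-2.5,60,29,11.5,6.5,0,0,-2.4,60,0,0,40,0,0,0,60,0,0,40,0,0,0,60,0,0,40,0,0,0,60,0,0,0,0,0,0,60]

```text
time: 2.5
position: [0.5954, 0.1779, 0.0535]
orientation: [0.725, 0.688, -0.005, -0.004]
force: [-1.9, 0.7, -0.7]
gripper_width: 0.707
finger_force: 0.0
```

```bash
python3 - <<'E'
from h import *
im=plant.capture("top"); cv2.imwrite("pics/t1.png",cv2.resize(im[90:220,130:330,::-1],None,fx=4,fy=4,interpolation=cv2.INTER_CUBIC))
plan([(.601,.1805,.019,87.1,60)],step=20)
E
```

```text
now [598.  178.1  57.2] yaw 87.0 t 2.55 tilt [-7.7 -0.8] F [ 0.2  0.8 -0.2]
2
[1.3, 1.6, 19.1, -0.2, 0.0, -0.1, 60.0]
[1.3, 1.5, 19.1, -0.2, 0.1, 0.0, 60.0]
```

View pics/t1.png

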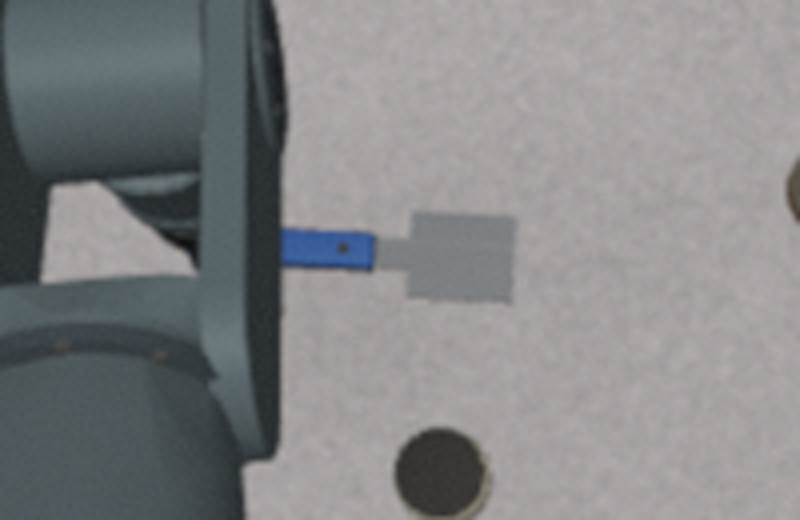

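The scraper is in clear view (handle front edge near (375,250) in the 4x crop, blade to (515,255)), undisturbed; the gripper is over the handle. I descend.

Call:
carry_out:
  increments: [0,0,10,0,0,0,60,0,0,10,0,0,0,60,0,0,8,0,0,0,60,0,0,6,0,0,0,60,0,0,4,0,0,0,60,0,0,0,0,0,0,60,0,0,0,0,0,0,60,0,0,0,0,0,0,60]

```text
time: 3.35
position: [0.6014, 0.1784, 0.0229]
orientation: [0.725, 0.688, 0.0, 0.0]
force: [-0.1, 0.1, -0.6]
gripper_width: 0.703
finger_force: 0.0
```

```bash
python3 - <<'E'
from h import *
plan([(.601,.1805,.019,87.1,60)],step=20)
E
```

```text
now [601.4 178.4  22.9] yaw 86.99 t 3.35 tilt [0.7 0.1] F [-0.1  0.1 -0.6]
1
[2.1, -0.5, 3.9, 0.0, 0.0, -0.1, 60.0]
```

Call:
carry_out:
  increments: [2,0,4,0,0,0,60,0,0,0,0,0,0,60,0,0,0,0,0,0,10,0,0,0,0,0,0,10,0,0,0,0,0,0,10,0,0,0,0,0,0,10,0,0,0,0,0,0,10,0,0,0,0,0,0,10]

```text
time: 4.15
position: [0.6012, 0.1804, 0.0186]
orientation: [0.725, 0.688, 0.0, 0.0]
force: [0.2, 1.0, 0.9]
gripper_width: 0.119
finger_force: 0.0
```

```bash
python3 - <<'E'
from h import *
s=plant.sense();print(s["finger_force"],s["gripper_width"]*85.4,s["torque"])
r=-1.5209; 
for d in(.30,.2): print(np.array([.5211,-.3415])-d*np.array([np.cos(r),np.sin(r)]))
plan([(.601,.18,.14,87.1,10),(.601,.10,.14,87.1,10)])
E
```

```text
0.0 10.174727294028475 [-0.00788659 -0.01564183 -0.02714287]
[ 0.50613731 -0.04187337]
[ 0.51112487 -0.14174891]
now [601.2 180.4  18.6] yaw 86.99 t 4.15 tilt [0.1 0.1] F [0.2 1.  0.9]
6
[-0.1, 0.0, -30.4, 0.0, 0.0, 0.0, 10.0]
[-0.1, -0.1, -30.3, 0.0, 0.0, 0.0, 10.0]
[-0.1, 0.0, -30.4, 0.0, 0.0, -0.1, 10.0]
[-0.1, -0.1, -30.3, 0.0, 0.0, 0.0, 10.0]
[-39.9, 2.0, 0.0, 0.0, 0.0, 0.0, 10.0]
[-40.0, 2.1, -0.1, 0.0, 0.0, 0.0, 10.0]
```

```bash
python3 - <<'E'
from h import *
im=plant.capture("scene"); cv2.imwrite("pics/s2.png",cv2.resize(im[150:300,180:380,::-1],None,fx=4,fy=4,interpolation=cv2.INTER_CUBIC))
print(plant.sense()["force"],proj("scene",[[.6012,.1804,.0186],[.6004,.1651,.016]]))
E
```

```text
[-0.3200373   0.13218688  1.09844433] [[298.08564622 247.44447705]
 [292.07304263 246.54435059]]
```

View pics/s2.png

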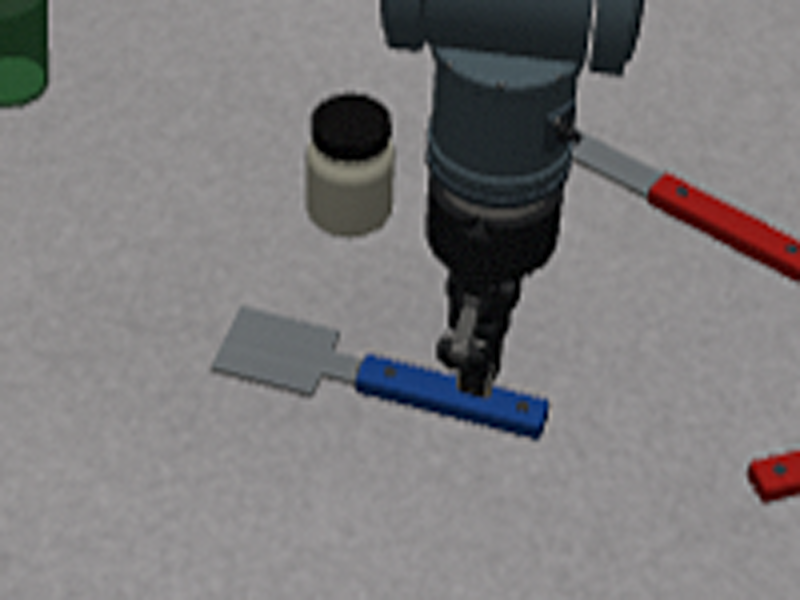

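The 4x crop shows the fingers closed just above the handle: the tips are at (480,390), on the blue handle's top face. The scraper hasn't moved, so the tips sit higher than I assumed. I'll reopen and go lower, watching the force.

Call:
carry_out:
  increments: [0,0,-10,0,0,0,50,0,0,0,0,0,0,50,0,0,0,0,0,0,50,0,0,0,0,0,0,50,0,0,8,0,0,0,50,0,0,6,0,0,0,50,0,0,4,0,0,0,50,0,0,0,0,0,0,50]

```text
time: 5.0
position: [0.6002, 0.1802, 0.0091]
orientation: [0.725, 0.688, -0.001, -0.001]
force: [0.1, 0.1, -0.4]
gripper_width: 0.585
finger_force: 0.0
```

Call:
carry_out:
  increments: [0,0,0,0,0,0,36,0,0,0,0,0,0,30,0,0,0,0,0,0,24,0,0,0,0,0,0,18,0,0,0,0,0,0,10,0,0,0,0,0,0,10,0,0,0,0,0,0,10,0,0,0,0,0,0,10]

```text
time: 5.8
position: [0.6012, 0.1803, 0.0105]
orientation: [0.725, 0.688, 0.0, 0.0]
force: [0.6, 0.2, -0.2]
gripper_width: 0.119
finger_force: 0.0
```

```bash
python3 - <<'E'
from h import *
im=plant.capture("scene"); im2=plant.capture("top")
a=cv2.resize(im[200:270,240:330,::-1],None,fx=7,fy=7,interpolation=cv2.INTER_CUBIC)
cv2.imwrite("pics/s3.png",a)
I=im[...,::-1].astype(int); m=comp((I[...,0]>1.5*I[...,2])&(I[...,0]>60),(292,248)); y,x=np.nonzero(m); print(x.min(),x.max(),y.min(),y.max(),x.mean(),y.mean())
I=cv2.imread("pics/scene0.png").astype(int); m=comp((I[...,0]>1.5*I[...,2])&(I[...,0]>60),(292,248)); y,x=np.nonzero(m); print(x.min(),x.max(),y.min(),y.max(),x.mean(),y.mean())
s=plant.sense();print(s["gripper_width"],s["position"],proj("scene",[s["position"]]))
E
```

```text
269 316 239 259 292.3095238095238 247.79464285714286
269 316 239 259 292.79245283018867 247.52291105121293
0.11990876674021415 [0.60115726 0.18034819 0.01048164] [[297.87844218 249.53532481]]
```

View pics/s3.png

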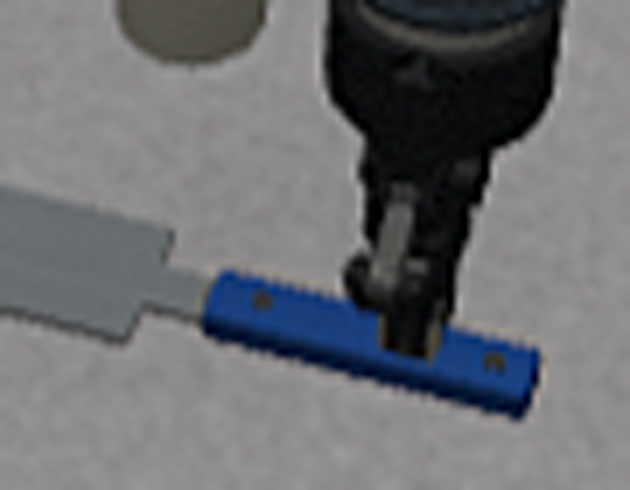

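The fingertips (410,355 in the 7x crop) are still on top of the handle. Since they clear its 16 mm top with the TCP at 10.5 mm, I can safely go 10 mm lower.

Call:
carry_out:
  increments: [0,0,-6,0,0,0,48,0,0,0,0,0,0,48,0,0,0,0,0,0,48,0,0,0,0,0,0,48,0,0,6,0,0,0,48,0,0,5,0,0,0,48,0,0,5,0,0,0,48,0,0,0,0,0,0,48]

```text
time: 6.7
position: [0.6001, 0.1802, -0.001]
orientation: [0.725, 0.688, -0.001, -0.001]
force: [-0.9, -0.6, 0.6]
gripper_width: 0.56
finger_force: 0.0
```

Call:
carry_out:
  increments: [0,0,0,0,0,0,36,0,0,0,0,0,0,30,0,0,0,0,0,0,24,0,0,0,0,0,0,18,0,0,0,0,0,0,10,0,0,0,0,0,0,10,0,0,0,0,0,0,10,0,0,0,0,0,0,10]

```text
time: 7.5
position: [0.6017, 0.1804, 0.0011]
orientation: [0.725, 0.688, 0.0, 0.0]
force: [-0.8, -0.3, 4.3]
gripper_width: 0.256
finger_force: 59.4
```

Call:
carry_out:
  increments: [0,0,0,0,0,0,42,0,0,0,0,0,0,42,0,0,0,0,0,0,42,0,0,2,0,0,0,42,0,0,2,0,0,0,42,0,0,0,0,0,0,42,0,0,0,0,0,0,30,0,0,0,0,0,0,10]

```text
time: 8.3
position: [0.6015, 0.1804, -0.0031]
orientation: [0.725, 0.688, 0.0, 0.0]
force: [0.9, -0.3, -0.2]
gripper_width: 0.261
finger_force: 60.0
```

Call:
carry_out:
  increments: [0,0,0,0,0,0,10,0,0,0,0,0,0,10,0,0,0,0,0,0,10,0,0,0,0,0,0,10,0,0,-8,0,0,0,10,0,0,-20,0,0,0,10,0,0,-30,0,0,0,10,0,0,0,0,0,0,10]

```text
time: 9.1
position: [0.6042, 0.1808, 0.0591]
orientation: [0.725, 0.688, 0.003, 0.002]
force: [0.5, 0.3, 0.3]
gripper_width: 0.26
finger_force: 60.1
```

```bash
python3 - <<'E'
from h import *
plan([(.508,-.077,.044,92.9,10)],step=36)
E
```

```text
now [604.2 180.8  59.1] yaw 87.0 t 9.1 tilt [7.1 0.8] F [0.5 0.3 0.3]
8
[-32.8, -10.3, 1.8, 0.1, 0.0, -0.7, 10.0]
[-32.7, -10.7, 1.8, 0.0, 0.0, -0.7, 10.0]
[-32.5, -11.1, 1.8, 0.1, 0.0, -0.8, 10.0]
[-32.4, -11.6, 1.8, 0.0, 0.0, -0.7, 10.0]
[-32.3, -12.0, 1.8, 0.1, 0.0, -0.8, 10.0]
[-32.1, -12.4, 1.8, 0.0, 0.0, -0.7, 10.0]
[-31.9, -12.8, 1.8, 0.1, 0.0, -0.8, 10.0]
[-31.7, -13.3, 1.9, 0.0, 0.0, -0.7, 10.0]
```

Call:
carry_out:
  increments: [-20,-6,1.5,0,0,-0.7,10,-33,-10.5,1.5,0,0,-0.7,10,-33,-11,1.5,0,0,-0.8,10,-33,-11,1.5,0,0,-0.7,10,-33,-12,1.5,0,0,-0.8,10,-33,-12,1.5,0,0,-0.7,10,-33,-12,1,0,0,-0.8,10,-25,-9,1,0,0,-0.7,10]

```text
time: 9.9
position: [0.5145, -0.0635, 0.0429]
orientation: [0.689, 0.725, -0.0, -0.001]
force: [0.5, -0.1, -1.2]
gripper_width: 0.26
finger_force: 60.0
```

Call:
carry_out:
  increments: [-14,-6,0,0,0,0,10,0,0,0,0,0,0,10,0,0,0,0,0,0,10,0,0,0,0,0,0,10,0,0,0,0,0,0,10,0,0,0,0,0,0,10,0,0,0,0,0,0,10,0,0,0,0,0,0,10]

```text
time: 10.7
position: [0.5108, -0.0761, 0.0435]
orientation: [0.689, 0.725, 0.0, 0.0]
force: [0.3, 1.3, -0.8]
gripper_width: 0.261
finger_force: 60.0
```

```bash
python3 - <<'E'
from h import *
a=plant.capture("top")[...,::-1];b=plant.capture("scene")[...,::-1]
cv2.imwrite("pics/t4.png",a);cv2.imwrite("pics/s4.png",b)
c=cv2.resize(a[120:240,290:450],None,fx=3.75,fy=3.75,interpolation=cv2.INTER_CUBIC)
d=cv2.resize(b[130:250,80:240],None,fx=3.75,fy=3.75,interpolation=cv2.INTER_CUBIC)
e=np.vstack([c,d]); cv2.imwrite("pics/v4.png",cv2.resize(np.hstack([c,d]),(800,300)) if 0 else np.hstack([cv2.resize(c,(400,300)),cv2.resize(d,(400,300))]))
plan([(.508,-.077,.0434,92.9,10)])
s=plant.sense(); ax=-R.from_quat(s["orientation"]).apply([1,0,0]); p=s["position"]+R.from_quat(s["orientation"]).apply([0,0,-.0111])
L=R.from_quat(s["orientation"]).apply([0,1,0])
tip=p+.1653*ax; print("tip pred",tip); c4=[tip+.028*L,tip-.028*L,tip-.068*ax+.028*L,tip-.068*ax-.028*L]
for n in CM: print(n,proj(n,c4).round(1).tolist())
E
```

```text
now [510.8 -76.2  43.5] yaw 92.91 t 10.8 tilt [-0.  0.] F [-0.6 -0.1 -1.3]
1
[-0.6, -2.8, 0.1, 0.0, 0.0, 0.0, 10.0]
tip pred [ 0.51915959 -0.24133147  0.05458297]
top [[362.4, 170.5], [363.9, 193.3], [334.5, 171.7], [335.9, 194.4]]
scene [[149.7, 189.7], [157.5, 176.1], [173.7, 193.8], [180.9, 179.9]]
```

View pics/v4.png

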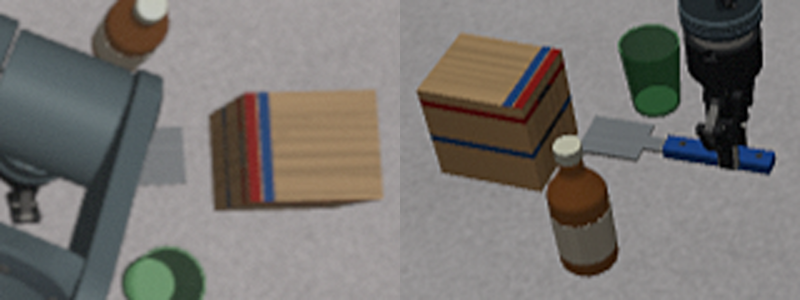

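```bash
python3 - <<'E'
from h import *
sat=lambda a:(a[...,2]>a[...,0]*1.3)|(a[...,0]>1.4*a[...,2])|((a[...,2]>1.3*a[...,1]))
I={n:cv2.imread(f"pics/{n}0.png").astype(int) for n in CM}
c={"top":contour(comp(sat(I["top"]),(415,180))),"scene":contour(comp(sat(I["scene"]),(120,175)))}
k=c["scene"]; c["scene"]=k[(k[:,0]<138)|(k[:,1]<180)]
for q in [c]+[{n:c[n]} for n in c]: print(list(q),[v for v in fit(q,RACK,[.521,-.341,-1.52])])
g=cv2.imread("pics/t4.png",0).astype(float); g=cv2.GaussianBlur(g,(0,0),.7)
def edge(v): d=np.diff(v); i=np.argmax(abs(d)); w=abs(d[max(i-1,0):i+2]); return (w*np.arange(max(i-1,0),max(i-1,0)+len(w))).sum()/w.sum()+.5
for col in range(352,362,2): print(col, round(165+edge(g[165:178,col]),2), round(188+edge(g[188:201,col]),2))
print([round(355+edge(g[r,355:372]),2) for r in range(175,192,3)])
g=cv2.GaussianBlur(cv2.imread("pics/s4.png",0).astype(float),(0,0),.7)
E
```

```text
['top', 'scene'] [array([ 0.52069417, -0.34149758, -1.52630883]), np.float64(0.7007088811657471)]
['top'] [array([ 0.52152976, -0.34269494, -1.52539078]), np.float64(0.7085626598728729)]
['scene'] [array([ 0.51974969, -0.34067991, -1.52824792]), np.float64(0.4073485207964408)]
352 168.34 193.7
354 170.47 193.69
356 170.38 193.5
358 170.32 193.62
360 170.29 193.4
[np.float64(362.6), np.float64(362.74), np.float64(363.12), np.float64(363.42), np.float64(363.54), np.float64(363.7)]
```

```bash
python3 - <<'E'
from h import *
b=cv2.imread("pics/s4.png"); S=8
d=cv2.resize(b[160:220,120:220],None,fx=S,fy=S,interpolation=cv2.INTER_CUBIC)
s=plant.sense(); q=R.from_quat(s["orientation"]); ax=-q.apply([1,0,0]); L=q.apply([0,1,0]); p=s["position"]+q.apply([0,0,-.0111]); tip=p+.1653*ax
c4=np.array([tip+.028*L,tip-.028*L,tip-.068*ax-.028*L,tip-.068*ax+.028*L])
f=lambda P:((proj("scene",P)-[120,160]+.5)*S).round().astype(int)
cv2.polylines(d,[f(c4)],True,(0,255,0))
r=R.from_euler("z",-1.526); sl=r.apply([[-.06,y,z] for y,z in((-.031,.05),(.031,.05),(.031,.059),(-.031,.059))])+[.5212,-.342,0]
cv2.polylines(d,[f(sl)],True,(0,0,255)); cv2.imwrite("pics/v5.png",d)
E
```

```text
(no output)
```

View pics/v5.png

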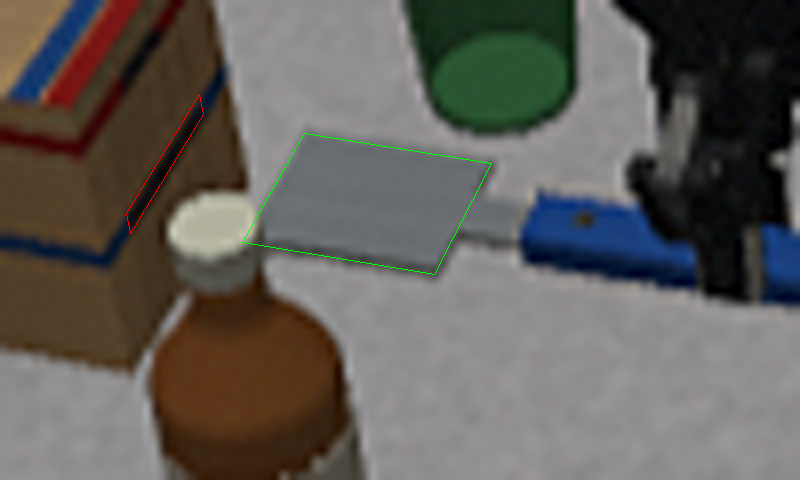

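The overlay matches: the predicted blade outline (green) lies on the blade, and the predicted slot (red) lies on the slot mouth near (165,165). Next: align and insert.

```bash
python3 - <<'E'
from h import *
u=np.array([np.cos(-1.526),np.sin(-1.526)]); c=np.array([.5212,-.342])
W=lambda s,z:(*(c-s*u),z,92.57,10)
plan([W(.262,.0434),W(.212,.0434),W(.1385,.0434)],step=15)
E
```

```text
now [510.8 -76.2  43.5] yaw 92.91 t 10.8 tilt [-0.  0.] F [-0.6 -0.1 -1.3]
10
[-3.9, -1.5, 0.1, 0.0, 0.0, 0.3, 10.0]
[-12.5, 0.0, 0.0, 0.0, 0.0, 0.0, 10.0]
[-12.5, 0.0, 0.0, 0.0, 0.0, 0.0, 10.0]
[-12.5, 0.0, 0.0, 0.0, 0.0, 0.0, 10.0]
[-12.5, 0.0, 0.0, 0.0, 0.0, 0.0, 10.0]
[-14.7, 0.0, 0.0, 0.0, 0.0, 0.0, 10.0]
[-14.7, 0.0, 0.0, 0.0, 0.0, 0.0, 10.0]
[-14.7, 0.0, 0.0, 0.0, 0.0, 0.0, 10.0]
[-14.7, 0.0, 0.0, 0.0, 0.0, 0.0, 10.0]
[-14.7, -0.1, 0.0, 0.0, 0.0, 0.0, 10.0]
```

Call:
carry_out:
  increments: [-4,-1.5,0,0,0,0.3,10,-10,0,0,0,0,0,10,-10,0,0,0,0,0,10,-10,0,0,0,0,0,10,-10,0,0,0,0,0,10,-10,0,0,0,0,0,10,0,0,0,0,0,0,10,0,0,0,0,0,0,10]

```text
time: 11.6
position: [0.5116, -0.1307, 0.0434]
orientation: [0.691, 0.723, 0.0, -0.0]
force: [-0.3, -0.7, -2.3]
gripper_width: 0.263
finger_force: 60.0
```

Call:
carry_out:
  increments: [-10,0,0,0,0,0,10,-12,0,0,0,0,0,10,-12,0,0,0,0,0,10,-12,0,0,0,0,0,10,-10,0,0,0,0,0,10,-8,0,0,0,0,0,10,-4,0,0,0,0,0,10,0,0,0,0,0,0,10]

```text
time: 12.4
position: [0.5148, -0.1989, 0.0434]
orientation: [0.691, 0.723, 0.0, -0.0]
force: [0.3, -0.1, -0.3]
gripper_width: 0.257
finger_force: 60.0
```

Call:
carry_out:
  increments: [-2,0,0,0,0,0,10,-2,0,0,0,0,0,10,-2,0,0,0,0,0,10,-1,0,0,0,0,0,10,0,0,0,0,0,0,10,0,0,0,0,0,0,10,0,0,0,0,0,0,10,0,0,0,0,0,0,10]

```text
time: 13.2
position: [0.5151, -0.2053, 0.0435]
orientation: [0.691, 0.723, 0.0, -0.0]
force: [-0.2, 0.3, -1.6]
gripper_width: 0.258
finger_force: 60.0
```

Call:
carry_out:
  increments: [-1,0,0,0,0,0,10,-1,0,0,0,0,0,10,-1,0,0,0,0,0,10,0,0,0,0,0,0,10,0,0,0,0,0,0,10,0,0,0,0,0,0,10,0,0,0,0,0,0,10,0,0,0,0,0,0,10]

```text
time: 14.0
position: [0.515, -0.2068, 0.0432]
orientation: [0.691, 0.723, 0.001, -0.001]
force: [0.4, 5.9, 1.2]
gripper_width: 0.261
finger_force: 60.2
```

Call:
carry_out:
  increments: [0,0,0,0,0,0,45,0,0,0,0,0,0,45,0,0,0,0,0,0,45,0,0,0,0,0,0,45,0,0,0,0,0,0,45,0,0,-10,0,0,0,45,0,0,-30,0,0,0,45,0,0,-40,0,0,0,45]

```text
time: 14.8
position: [0.5138, -0.2075, 0.1231]
orientation: [0.691, 0.723, -0.0, -0.002]
force: [1.5, -1.9, 0.1]
gripper_width: 0.523
finger_force: 0.0
```

```bash
python3 - <<'E'
from h import *
w=np.radians(-1.9697*57.2958); g=np.array([.4023,.3125])-.0153*np.array([np.cos(w),np.sin(w)]); print(g)
plan([(*g,.14,67.1,48)],step=44)
E
```

```text
[0.40824266 0.32659875]
now [ 513.8 -207.5  123.1] yaw 92.59 t 14.8 tilt [-3.5  2.3] F [ 1.5 -1.9  0.1]
13
[41.4, -6.3, -1.2, 0.0, 0.0, 2.0, 48.0]
[41.2, -7.7, -1.2, 0.0, 0.0, 2.0, 48.0]
[40.9, -9.1, -1.2, 0.0, 0.0, 2.0, 48.0]
[40.5, -10.6, -1.2, 0.0, 0.0, 1.9, 48.0]
[40.2, -11.9, -1.2, 0.0, 0.0, 2.0, 48.0]
[39.7, -13.3, -1.2, 0.0, 0.0, 1.9, 48.0]
[39.3, -14.6, -1.2, 0.0, 0.0, 2.0, 48.0]
[38.7, -15.9, -1.1, 0.0, 0.0, 1.9, 48.0]
[38.2, -17.2, -1.2, 0.0, 0.0, 2.0, 48.0]
[37.5, -18.6, -1.1, -0.1, 0.0, 1.9, 48.0]
[36.9, -19.8, -1.2, 0.0, 0.0, 2.0, 48.0]
[36.2, -21.0, -1.2, -0.1, 0.0, 1.9, 48.0]
[35.5, -22.3, -1.2, 0.0, -0.1, 2.0, 48.0]
```

Call:
carry_out:
  increments: [30,-5,-4,0,0,2,48,41,-7.5,-4,0,0,2,48,41,-9,-4,0,0,2,48,40.5,-10.5,-4,0,0,2,48,40,-12,-1,0,0,2,48,40,-13.5,-1,0,0,2,48,39.5,-14.5,-1,0,0,2,48,39,-16,-1,0,0,2,48]

```text
time: 15.6
position: [0.4524, 0.1112, 0.1446]
orientation: [0.785, 0.619, 0.001, 0.0]
force: [0.4, 0.5, 0.4]
gripper_width: 0.56
finger_force: 0.0
```

```bash
python3 - <<'E'
from h import *
plan([(.4082,.3266,.12,67.1,48),(.4082,.3266,.03,67.1,48)],step=44)
E
```

```text
now [452.4 111.2 144.6] yaw 76.5 t 15.6 tilt [ 1.5 -0. ] F [0.4 0.5 0.4]
9
[33.2, -15.6, 4.1, 0.0, 0.0, 1.6, 48.0]
[32.7, -16.5, 4.1, 0.0, 0.0, 1.6, 48.0]
[32.3, -17.4, 4.1, 0.0, 0.0, 1.5, 48.0]
[31.8, -18.2, 4.1, 0.0, 0.0, 1.6, 48.0]
[31.3, -19.1, 4.0, 0.0, 0.0, 1.5, 48.0]
[30.7, -19.8, 4.1, 0.1, 0.0, 1.6, 48.0]
[0.0, 0.0, 30.0, 0.0, 0.0, 0.0, 48.0]
[0.0, 0.0, 30.0, 0.0, 0.0, 0.0, 48.0]
[0.0, 0.0, 30.0, 0.0, 0.0, 0.0, 48.0]
```

Call:
carry_out:
  increments: [33,-15.5,4,0,0,1.6,48,32.5,-16.5,4,0,0,1.6,48,32.5,-17.5,4,0,0,1.5,48,32,-18,4,0,0,1.6,48,31,-19,4,0,0,1.5,48,24,-16,4,0,0,1.6,48,0,0,25,0,0,0,48,0,0,25,0,0,0,48]

```text
time: 16.4
position: [0.41, 0.3185, 0.0704]
orientation: [0.832, 0.554, 0.002, 0.0]
force: [-1.1, -0.6, -0.3]
gripper_width: 0.564
finger_force: 0.0
```

Call:
carry_out:
  increments: [0,0,15,0,0,0,48,0,0,10,0,0,0,48,0,0,0,0,0,0,48,0,0,0,0,0,0,48,0,0,0,0,0,0,48,0,0,0,0,0,0,48,0,0,0,0,0,0,48,0,0,0,0,0,0,48]

```text
time: 17.2
position: [0.4096, 0.3171, 0.0449]
orientation: [0.833, 0.553, 0.0, 0.0]
force: [-0.1, -0.3, -0.5]
gripper_width: 0.564
finger_force: 0.0
```

```bash
python3 - <<'E'
from h import *
plan([(.4082,.3266,-.0025,67.1,48)],step=10)
im=plant.capture("top")[...,::-1]; c=cv2.imread("pics/top0.png")
print(np.abs(im[233:260,165:200].astype(int)-c[233:260,165:200]).mean())
a=cv2.resize(im[190:270,110:230],(480,320),interpolation=cv2.INTER_CUBIC);b=cv2.resize(im[120:240,310:450],(320,274),interpolation=cv2.INTER_CUBIC)
cv2.imwrite("pics/v6.png",np.hstack([a,np.pad(b,((0,46),(0,0),(0,0)))]))
E
```

```text
now [409.6 317.1  44.9] yaw 67.2 t 17.2 tilt [0.6 0.3] F [-0.1 -0.3 -0.5]
5
[1.6, -1.0, 9.5, 0.0, 0.0, 0.0, 48.0]
[1.7, -1.0, 9.5, 0.0, 0.0, 0.0, 48.0]
[1.6, -1.0, 9.5, 0.0, 0.0, 0.0, 48.0]
[1.7, -1.0, 9.4, 0.0, 0.0, 0.0, 48.0]
[1.6, -1.0, 9.5, 0.0, 0.0, 0.1, 48.0]
2.492063492063492
```

View pics/v6.png

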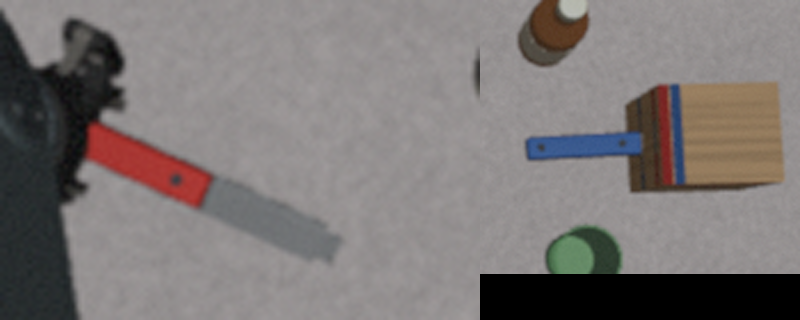

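The picture shows the scraper home (handle from (527,148) to the rack face at (642,143)), both glass items in place, and the gripper straddling the red handle. I descend and grip.

Call:
carry_out:
  increments: [4,-2.5,0,0,0,0,48,4,-2.5,8,0,0,0,48,0,0,12,0,0,0,48,0,0,12,0,0,0,48,0,0,8,0,0,0,48,0,0,5,0,0,0,48,0,0,2,0,0,0,48,0,0,0,0,0,0,48]

```text
time: 18.05
position: [0.4078, 0.3261, -0.0028]
orientation: [0.833, 0.553, -0.0, -0.0]
force: [0.1, 0.0, -0.3]
gripper_width: 0.562
finger_force: 0.0
```

Call:
carry_out:
  increments: [0,0,0,0,0,0,48,0,0,0,0,0,0,48,0,0,0,0,0,0,38,0,0,0,0,0,0,30,0,0,0,0,0,0,20,0,0,0,0,0,0,10,0,0,0,0,0,0,10,0,0,0,0,0,0,10]

```text
time: 18.85
position: [0.4083, 0.3265, -0.002]
orientation: [0.833, 0.553, 0.0, 0.0]
force: [-0.9, -1.2, 6.2]
gripper_width: 0.259
finger_force: 59.4
```

```bash
python3 - <<'E'
from h import *
u=np.array([np.cos(-1.526),np.sin(-1.526)]); c=np.array([.5212,-.342])
plan([(.408,.3266,.06,67.1,10)],step=30)
p=c-.28*u; plan([(*p,.0934,92.57,10)],step=36)
E
```

```text
now [408.3 326.5  -2. ] yaw 67.2 t 18.85 tilt [0.7 0.3] F [-0.9 -1.2  6.2]
3
[0.0, -0.1, -20.7, 0.0, 0.0, 0.0, 10.0]
[0.0, -0.1, -20.6, 0.0, 0.0, 0.0, 10.0]
[0.1, -0.1, -20.7, 0.0, 0.0, 0.1, 10.0]
now [408.3 326.5  -2. ] yaw 67.2 t 18.85 tilt [0.7 0.3] F [-0.9 -1.2  6.2]
12
[-26.6, 20.3, -8.0, 0.0, 0.0, -2.1, 10.0]
[-27.3, 19.3, -7.9, 0.0, 0.0, -2.1, 10.0]
[-28.0, 18.3, -8.0, 0.0, 0.0, -2.1, 10.0]
[-28.7, 17.2, -7.9, 0.0, 0.0, -2.1, 10.0]
[-29.3, 16.2, -8.0, 0.0, 0.0, -2.1, 10.0]
[-29.9, 15.1, -7.9, 0.0, 0.0, -2.1, 10.0]
[-30.4, 14.0, -8.0, 0.0, 0.0, -2.1, 10.0]
[-30.9, 12.8, -7.9, 0.0, 0.0, -2.1, 10.0]
[-31.3, 11.7, -8.0, 0.0, 0.0, -2.1, 10.0]
[-31.8, 10.5, -7.9, 0.0, 0.0, -2.2, 10.0]
[-32.1, 9.3, -8.0, 0.0, 0.0, -2.1, 10.0]
[-32.5, 8.2, -7.9, 0.0, 0.0, -2.2, 10.0]
```

Call:
carry_out:
  increments: [0,0,-8,0,0,0,10,0,0,-25,0,0,0,10,0,0,-35,0,0,0,10,0,0,-35,0,0,0,10,0,0,-25,0,0,0,10,0,0,-12,0,0,0,10,0,0,0,0,0,0,10,0,0,0,0,0,0,10]

```text
time: 19.65
position: [0.4072, 0.3259, 0.1364]
orientation: [0.833, 0.553, -0.001, -0.0]
force: [-0.8, 0.2, -1.3]
gripper_width: 0.259
finger_force: 59.0
```

Call:
carry_out:
  increments: [-18,14,0,0,0,-1.5,10,-27,19.5,0,0,0,-2.1,10,-28,18.5,0,0,0,-2.1,10,-28.5,17.5,0,0,0,-2.1,10,-29,16.5,0,0,0,-2.1,10,-30,15.5,0,0,0,-2.1,10,-30,14.5,0,0,0,-2.1,10,-30.5,13.5,0,0,0,-2.1,10]

```text
time: 20.45
position: [0.4716, 0.0765, 0.1353]
orientation: [0.746, 0.666, -0.001, -0.001]
force: [-0.6, 0.3, -0.7]
gripper_width: 0.262
finger_force: 59.0
```

```bash
python3 - <<'E'
from h import *
u=np.array([np.cos(-1.526),np.sin(-1.526)]); c=np.array([.5212,-.342])
p=c-.275*u; plan([(*p,.14,92.57,10)],step=32)
E
```

```text
now [471.6  76.5 135.3] yaw 83.48 t 20.45 tilt [-3.9  0.4] F [-0.6  0.3 -0.7]
5
[-27.7, 10.7, -1.0, 0.0, 0.0, -1.8, 10.0]
[-28.0, 9.8, -1.0, -0.1, 0.0, -1.8, 10.0]
[-28.4, 8.9, -0.9, 0.0, 0.0, -1.8, 10.0]
[-28.6, 8.0, -1.0, -0.1, 0.0, -1.8, 10.0]
[-28.8, 7.1, -0.9, 0.0, 0.0, -1.9, 10.0]
```

Call:
carry_out:
  increments: [-27.5,10.5,0,0,0,-1.8,10,-28,10,0,0,0,-1.8,10,-28,9,0,0,0,-1.8,10,-28,8,0,0,0,-1.8,10,-20,5,0,0,0,-1.8,10,0,0,20,0,0,0,10,0,0,15,0,0,0,10,0,0,5,0,0,0,10]

```text
time: 21.25
position: [0.5052, -0.0554, 0.0938]
orientation: [0.692, 0.721, -0.001, -0.003]
force: [0.2, 0.2, -1.6]
gripper_width: 0.256
finger_force: 59.0
```

Call:
carry_out:
  increments: [0,0,0,0,0,0,10,0,0,0,0,0,0,10,0,0,0,0,0,0,10,0,0,0,0,0,0,10,0,0,0,0,0,0,10,0,0,0,0,0,0,10,0,0,0,0,0,0,10,0,0,0,0,0,0,10]

```text
time: 22.05
position: [0.508, -0.0561, 0.0975]
orientation: [0.692, 0.722, 0.0, 0.0]
force: [0.2, 0.5, -0.9]
gripper_width: 0.258
finger_force: 59.0
```

```bash
cat > ov.py <<'E'
from h import *
b=plant.capture("scene")[...,::-1]; t=plant.capture("top")[...,::-1]
s=plant.sense(); q=R.from_quat(s["orientation"]); ax=-q.apply([1,0,0]); L=q.apply([0,1,0]); p=s["position"]+q.apply([0,0,-.010]); tip=p+.1653*ax
P=np.array([tip+.009*L,tip-.009*L,tip-.012*ax-.009*L,tip-.012*ax-.013*L,tip-.09*ax-.013*L,tip-.09*ax+.013*L,tip-.012*ax+.013*L,tip-.012*ax+.009*L])
r=R.from_euler("z",-1.526); sl=r.apply([[-.06,y,z] for y,z in((-.0165,.1),(.0165,.1),(.0165,.109),(-.0165,.109))])+[.5212,-.342,0]
o=[]
for n,im,x,y in(("scene",b,110,130),("top",t,320,140)):
    S=6; d=cv2.resize(im[y:y+80,x:x+(66)],None,fx=S,fy=S,interpolation=cv2.INTER_CUBIC)
    f=lambda W:((proj(n,W)-[x,y]+.5)*S).round().astype(int)
    cv2.polylines(d,[f(P)],True,(0,255,0)); cv2.polylines(d,[f(sl)],True,(0,0,255)); o.append(d)
cv2.imwrite("pics/v7.png",np.hstack(o)); print(tip)
u=np.array([np.cos(-1.526),np.sin(-1.526)]); c=np.array([.5212,-.342])
W=lambda k:(*(c-k*u),.0944,92.57,10)
plan([W(.262),W(.212)],step=12)
E
python3 ov.py
```

```text
[ 0.51490469 -0.22122944  0.10751131]
now [508.  -56.1  97.5] yaw 92.39 t 22.15 tilt [0.1 0. ] F [-0.4 -0.4 -1.8]
8
[-8.1, 0.2, 1.0, 0.0, 0.0, -0.1, 10.0]
[-8.1, 0.1, 1.1, 0.0, 0.0, 0.0, 10.0]
[-8.0, 0.1, 1.0, 0.0, 0.0, -0.1, 10.0]
[-10.0, 0.0, 0.0, 0.0, 0.0, 0.0, 10.0]
[-10.0, 0.0, 0.0, 0.0, 0.0, 0.0, 10.0]
[-10.0, 0.0, 0.0, 0.0, 0.0, 0.0, 10.0]
[-10.0, 0.0, 0.0, 0.0, 0.0, 0.0, 10.0]
[-10.0, 0.0, 0.0, 0.0, 0.0, 0.0, 10.0]
```

View pics/v7.png

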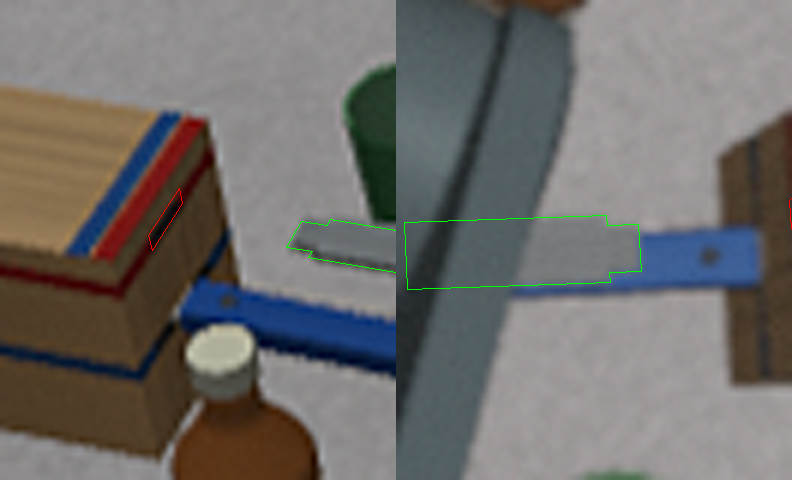

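The spatula blade matches its predicted outline (tip at (640,248) in the top crop, (290,247) in the scene crop). The upper slot overlay sits on the mouth at (165,220). I insert it now.

Call:
carry_out:
  increments: [-8,0.2,1,0,0,0,10,-8,0.2,1,0,0,-0.2,10,-8,0,0.7,0,0,0,10,-10,0,0,0,0,0,10,-10,0,0,0,0,0,10,-10,0,0,0,0,0,10,-10,0,0,0,0,0,10,0,0,0,0,0,0,10]

```text
time: 22.95
position: [0.5115, -0.1215, 0.0949]
orientation: [0.691, 0.722, -0.0, 0.0]
force: [-0.6, 0.9, -1.0]
gripper_width: 0.258
finger_force: 59.0
```

Call:
carry_out:
  increments: [-8,0,0,0,0,0,10,-8,0,0,0,0,0,10,0,0,0,0,0,0,10,0,0,0,0,0,0,10,0,0,0,0,0,0,10,0,0,0,0,0,0,10,0,0,0,0,0,0,10,0,0,0,0,0,0,10]

```text
time: 23.75
position: [0.512, -0.1358, 0.0948]
orientation: [0.691, 0.723, 0.0, -0.0]
force: [-0.9, 0.3, -1.0]
gripper_width: 0.259
finger_force: 59.0
```

```bash
python3 - <<'E'
from h import *
u=np.array([np.cos(-1.526),np.sin(-1.526)]); c=np.array([.5212,-.342])
plan([(*(c-.1385*u),.0949,92.57,10)],step=12)
E
```

```text
now [ 512.  -135.8   94.8] yaw 92.61 t 23.75 tilt [0. 0.] F [-0.9  0.3 -1. ]
6
[-11.3, 0.0, 0.0, 0.0, 0.0, 0.0, 10.0]
[-11.3, 0.0, 0.0, 0.0, 0.0, 0.0, 10.0]
[-11.3, 0.0, 0.0, 0.0, 0.0, 0.0, 10.0]
[-11.3, 0.0, 0.0, 0.0, 0.0, 0.0, 10.0]
[-11.4, 0.0, -0.1, 0.0, 0.0, 0.0, 10.0]
[-11.3, -0.1, 0.0, 0.0, 0.0, 0.0, 10.0]
```

Call:
carry_out:
  increments: [-8,0,0,0,0,0,10,-11,0,0,0,0,0,10,-12,0,0,0,0,0,10,-12,0,0,0,0,0,10,-12,0,0,0,0,0,10,-8,0,0,0,0,0,10,-4,0,0,0,0,0,10,0,0,0,0,0,0,10]

```text
time: 24.55
position: [0.5149, -0.2035, 0.0947]
orientation: [0.691, 0.723, 0.0, -0.0]
force: [0.8, 0.7, -0.5]
gripper_width: 0.259
finger_force: 59.0
```

Call:
carry_out:
  increments: [-1,0,0,0,0,0,10,-1,0,0,0,0,0,10,-1,0,0,0,0,0,10,-1,0,0,0,0,0,10,0,0,0,0,0,0,10,0,0,0,0,0,0,10,0,0,0,0,0,0,10,0,0,0,0,0,0,10]

```text
time: 25.35
position: [0.5152, -0.2068, 0.0948]
orientation: [0.691, 0.723, -0.0, -0.0]
force: [-0.3, -0.5, -1.3]
gripper_width: 0.258
finger_force: 59.0
```

Call:
carry_out:
  increments: [-1,0,0,0,0,0,10,-1,0,0,0,0,0,10,0,0,0,0,0,0,10,0,0,0,0,0,0,10,0,0,0,0,0,0,10,0,0,0,0,0,0,10,0,0,0,0,0,0,10,0,0,0,0,0,0,10]

```text
time: 26.15
position: [0.5151, -0.2073, 0.0945]
orientation: [0.691, 0.723, 0.001, -0.001]
force: [0.0, 6.6, 0.5]
gripper_width: 0.26
finger_force: 59.1
```

Contact at 6.6 N, so the spatula is home. I release and rise.

Call:
carry_out:
  increments: [0,0,0,0,0,0,45,0,0,0,0,0,0,45,0,0,0,0,0,0,45,0,0,0,0,0,0,45,0,0,0,0,0,0,45,0,0,-10,0,0,0,45,0,0,-30,0,0,0,45,0,0,-40,0,0,0,45]

```text
time: 26.95
position: [0.5139, -0.2081, 0.1743]
orientation: [0.691, 0.723, -0.0, -0.002]
force: [0.6, -0.3, -0.6]
gripper_width: 0.527
finger_force: 0.0
```

Call:
carry_out:
  increments: [30,0,-20,0,0,0,45,40,0,-10,0,0,0,45,40,0,0,0,0,0,45,40,0,0,0,0,0,45,30,0,0,0,0,0,45,0,0,0,0,0,0,45,0,0,0,0,0,0,45,0,0,0,0,0,0,45]

```text
time: 27.75
position: [0.5074, -0.03, 0.2053]
orientation: [0.691, 0.723, -0.0, 0.0]
force: [0.2, -0.1, -0.0]
gripper_width: 0.528
finger_force: 0.0
```

```bash
python3 - <<'E'
from h import *
b=plant.capture("scene")[...,::-1]; t=plant.capture("top")[...,::-1]
cv2.imwrite("pics/v8.png",np.hstack([cv2.resize(b[110:260,70:220],(400,400)),cv2.resize(t[110:260,300:450],(400,400))]))
E
```

```text
(no output)
```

View pics/v8.png

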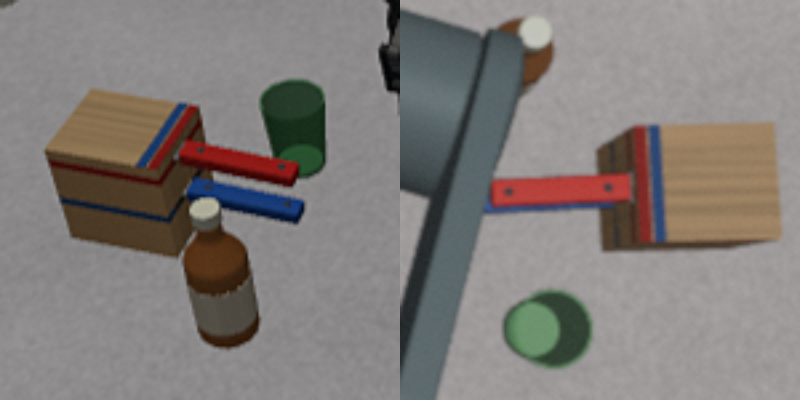

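Both tools are home: the red handle meets the rack at (180,152) and the blue at (188,187). The bottle and beaker are undisturbed.

```bash
python3 -c "
from plant import *
print(finish_job())"
```

```text
the job is handed in; nothing more can be done
None
```

The job is handed in: the scraper is in the lower slot and the spatula in the upper, each pushed in until its handle met the rack (about 6 N) and released; the last pictures show both home and the bottle and beaker in place, the jar was out of view there but nothing touched it on any move, and the hand-in gave no verdict.

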